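# Slide the lamp box home on the lens bench

### The job

Set up the prism test: push the tall white lamp box straight back across the bench, low near its base so that it slides and never tips, until its far face stands flush against the steel stop bar, with the bar reaching past it on both sides. Then push the prism carriage along the brass rail all the way to the rail's end block beside the lamp box. Only push: lift nothing, keep off the prism itself, and leave the other things where they stand.

Things in the scene. Friction and masses are not known exactly. Their poses are not given: they have to be found in the camera images.
- lamp_box: mm: tall white box, dark band, thin bail on top (to 234). Origin: centre of the underside of the case, z up. Case 70 deep (x -35..35), 110 wide (y), 200 high. A wooden toe board, 110 wide, 26 high, sticks out at its near foot (x -35 to -70): push there. Far face (x=35) goes to the bar. 0.9 kg; slides at 3 to 8 N, tips if pushed high. Starts 60-110 short of home, up to 20 aside and 0.15 rad askew
- seat (a point): mm: where the lamp box's origin belongs, on the bench. x = direction to push the box, y along bar and rail, z up. Fixed steel stop bar 180 long (y -90..90), 25 high, 20 thick, near face at x=35. Fixed brass rail at x=0, 30 wide, 14 high, y -360 to -110; end block 44 wide, 30 high at y -110..-98, a 20 high block at y -372..-360
- carriage (a joint): position of the prism carriage on the rail, m: grows towards seat +y; 0 = far from the lamp box (carriage centre at seat y=-0.290), 0.14 = against the end block (centre at y=-0.150). Starts at 0 to 0.06. About 3 N moves it (more when fast); it stays where it is left
- push_plate (a point): mm: centre of the outer (-y) face of the upright aluminium plate at the carriage's end away from the lamp box, 59 above the bench; axes as seat. Plate 70 wide (x), 8 thick, up to 84 above the bench, standing free from 38 up; push it towards +y. Carriage deck 70 (x) by 80 (y), top 38 above the bench, underside 16
- prism: glass prism fixed on the carriage, about 42 mm across and 34 high on a 46 mm square brass plate; origin at 41 above the bench, 46 towards +y from the push plate's outer face; its top 75 above the bench. Neither is to be touched
- pot: orange clay polishing pot, 80 mm across, 65 high; bystander, origin at the centre of its underside
- float: green glass float, ball 80 mm across on a low wooden foot, 85 high; bystander, origin at the centre of its underside
- wick_holder: small nickel lamp wick holder, 48 mm across at the foot, 60 high; bystander, origin at the centre of its underside
- jar: amber glass jar, 52 mm across, 65 high; bystander, origin at the centre of its underside
- square: loose steel square lying flat, stock 90 mm long along y, blade 121 out along +x, 16 high; bystander, origin at the centre of its underside (of the stock)
- weight: brass weight with a knob, 44 mm across, 55 high; bystander, origin at the centre of its underside

How it is judged:
By the outcome, as a careful person would: the job done as asked, in the order asked, and still so for the second after the job is handed in, with the robot touching nothing.
It also fails if it takes over 51 s, if anything falls off the work surface, if the arm or the gripper's body presses on something with over 40 N, if the wrist force passes 120 N, or if a joint passes its speed limit or range.

### The arm

A 6-joint arm with a two-finger parallel gripper is mounted at the origin on the work surface. World frame = base frame: x ahead of the robot, y to its left, z up, the work surface at z = 0. Lengths are in mm, angles in rad, forces in N, time in s.
With the tool pointing down it reaches from about 250 to 725 mm from the base axis. Payload 9.7 kg.
Tool frame: the origin (TCP) lies midway between the tips of the shut fingers; the grasp point (between the pads) lies behind it (r.hold_point_z is the z of the grasp point in the tool frame, in mm); z points along the fingers, y is the line along which they close (so a half turn about z gives the same grasp; the last joint's range is limited). The gripper opens to 85 mm and grips with 20 to 120 N. Pads are 22 mm wide; open, the fingers measure 114 mm over their backs; the gripper's body (76 mm by 85 mm) begins 54 mm behind the grasp point. The pads swing forward as they close: fully open they stand 13 mm farther back than shut.
Start: joints at [1.272, 0.087, 0.176, 1.66, 0, 1.571], TCP at [161.903, 525.628, 231.284] pointing down, gripper open.
Joint ranges: [-3.13, 3.13], [-0.85, 1.81], [-1.15, 1.24], [-2.2, 2.28], [-1.44, 1.52], [-3.14, 3.14]. Speed limits (rad/s): [2.22, 2.22, 2.57, 3.14, 3.14, 3.14].

### API

Orientations are given as a 3x3 rotation matrix whose columns are the frame's x, y, z axes.
In Python, from station import r gives the robot as it stands.
- The arm moves only by the tool arm_command, never from a script. Its argument "moves" is a list that holds one entry, the list of rows, each a list of 7 numbers: the shift along the tool's x, y, z in mm, then the turn, a rotation vector about the tool's x, y, z in degrees, then the opening, from 0 (shut) to 1 (fully open). A call has 1 to 12 rows; each row is the pose to reach, as a shift and turn from the pose commanded when the call began, along the tool's axes at that moment; what a row does not reach only later rows make up. A row lasts 1/8 s, in which the tool goes at most 62.5 mm and 10.7 degrees, less where a joint would pass 70% of its speed; a pose out of reach is approached as far as the arm can. A call with a gripper value outside its range is refused whole. The fingers move at their own pace and stop on an object; "newtons" is the grip in N (left out, the last holds). Time passes only in rows, so rows that repeat a pose let the fingers close. It gives the time, the measured TCP pose, the force, the opening and the grip force at its end, in the units of the state.
- r.get_obs(): the state, without advancing time (a new reading comes with each control period).
- r.camera(name): name is "side" or "top" or "wrist"; returns the picture (384x512x3 uint8, red, green, blue); there is no depth.
- r.camera_model(name): a dict with "fx", "fy", "cx", "cy" (pixels), "camera_from_world" (4x4, takes a point from world to camera coordinates). Camera axes: x right, y down, z forward; pixel columns grow to the right and rows downward; lengths in mm; the calibration is good to about 2 mm. A picture is of the moment at which its call begins: read the wrist's pose just before it. camera_model takes no time and is no camera call; for the wrist camera it gives the pose at the moment of the call.
- r.job_done(): hands the job in; it is judged then, once.
The state is a dict: "time": time; "joints": joint angles; "qd": joint speeds; "joint_torque": joint torques, N m; "tcp_pos": TCP position; "tcp_rot": TCP orientation; "force": force on the tool from outside, world axes, zero at the start; "moment": the same for the moment, N m; "width": finger opening in mm; "gripper_force": force on a finger pad.
Only numpy, scipy, OpenCV 4.12 (cv2) and the standard library are available. Lean on these libraries where they do the work, as an engineer would, in place of code of your own. Each camera call takes 0.05 s, during which the arm holds its last target. There are 200 camera calls.

## Working session

There is one attempt and no reset: what is moved stays moved. The work goes in short steps, Python scripts to look and compute and a tool call to move; the robot and the scene stay as the last step left them, time stands still between calls to the robot, and variables do not carry over. Pictures are saved under pics/ and viewed, at most 10 in all, crops included, and the job is handed in when it is done.

Besides the shell and the picture viewer there is one more tool, called after "Request:" as a command line: name --argument value ..., lists and objects as JSON in quotes. arm_command: Moves the arm, as the interface text tells. Its arguments: {"type":"object","properties":{"moves":{"type":"array","items":{"type":"array","items":{"type":"array","items":{"type":"number"}}}},"newtons":{"type":"number"}},"required":["moves"]}

```bash
ls; mkdir -p pics
python3 - <<'E'
from station import r
import cv2,numpy as np
o=r.get_obs(); print(o['time'],o['tcp_pos'],np.round(o['tcp_rot'],3).tolist(),o['width'],r.hold_point_z)
for n in('top','side'):
    cv2.imwrite(f'pics/{n}0.png',cv2.resize(r.camera(n)[:,:,::-1],(800,600),interpolation=cv2.INTER_CUBIC))
    m=r.camera_model(n); print(n,m['fx'],m['fy'],m['cx'],m['cy'],np.round(m['camera_from_world'],3).tolist())
E
```

```text
pics
0.0 [161.84143406 525.41348458 230.585456  ] [[-0.956, 0.294, -0.0], [0.294, 0.956, -0.001], [0.0, -0.001, -1.0]] 85.0611546445257 -18.700000000000003
top 380.7067868085444 380.7067868085444 248.31613177313474 188.79570356733592 [[-0.016, -1.0, -0.011, 119.542], [-0.98, 0.018, -0.197, 555.56], [0.197, 0.008, -0.98, 1016.091], [0.0, 0.0, 0.0, 1.0]]
side 374.181254427101 374.181254427101 256.52680906092985 191.5847901667813 [[0.988, -0.152, -0.023, -532.632], [-0.088, -0.436, -0.896, 172.288], [0.126, 0.887, -0.444, 751.782], [0.0, 0.0, 0.0, 1.0]]
```

View pics/top0.png

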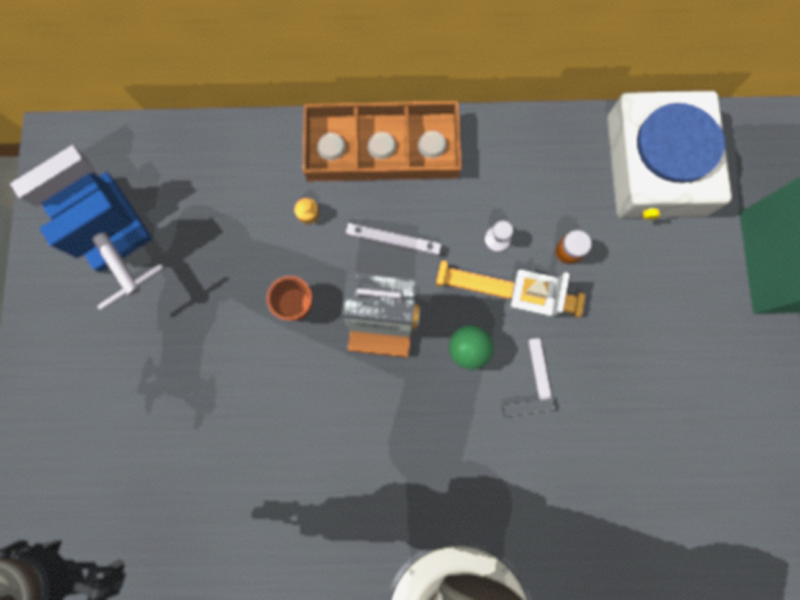

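View pics/side0.png

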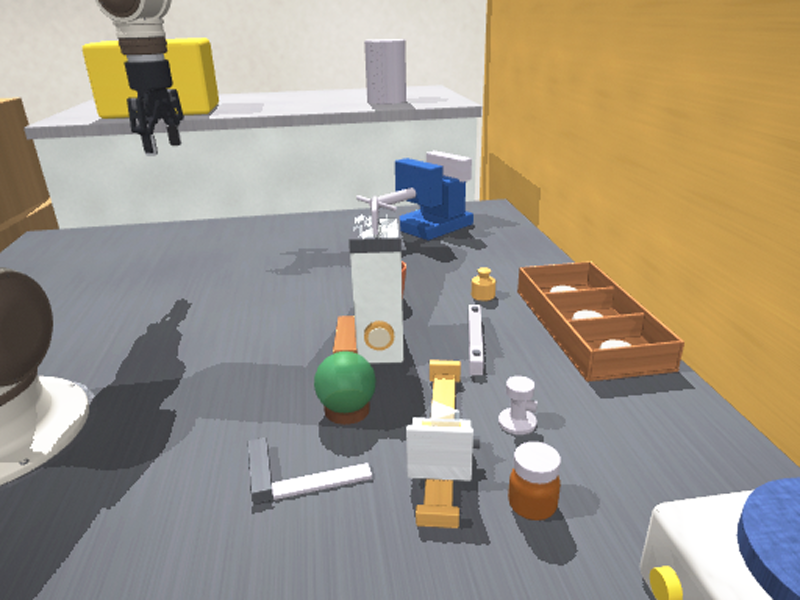

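The top view (800×600) shows the lamp box at (380,305) with its toe at (380,343). The stop bar runs from (347,230) to (440,246) and the rail from (443,273) to (580,303), with the carriage plate at (563,293). The float is at (470,347), the pot at (290,298), and the square at (530,380). The side view agrees.

```bash
cat > h.py <<'E'
from station import r
import cv2,numpy as np
def ray(m,uv,z):
    T=np.array(m['camera_from_world']);R=T[:3,:3];c=-R.T@T[:3,3]
    d=R.T@np.array([(uv[0]-m['cx'])/m['fx'],(uv[1]-m['cy'])/m['fy'],1.])
    return (c+d*(z-c[2])/d[2])
def proj(m,p):
    T=np.array(m['camera_from_world']);q=T[:3,:3]@np.array(p,float)+T[:3,3]
    return np.array([m['fx']*q[0]/q[2]+m['cx'],m['fy']*q[1]/q[2]+m['cy']])
def blob(mask,box):   # box in 800x600 px
    x0,y0,x1,y1=[int(v/1.5625) for v in box]
    k=np.zeros_like(mask);k[y0:y1,x0:x1]=mask[y0:y1,x0:x1]
    c,_=cv2.findContours(k,cv2.RETR_EXTERNAL,cv2.CHAIN_APPROX_NONE)
    return max(c,key=cv2.contourArea)
E
python3 - <<'E'
from h import *
im=r.camera('top');cv2.imwrite('pics/raw.png',im[:,:,::-1]);m=r.camera_model('top')
hsv=cv2.cvtColor(im,cv2.COLOR_RGB2HSV)
white=cv2.inRange(hsv,(0,0,150),(180,60,255));gold=cv2.inRange(hsv,(12,130,120),(28,255,255))
brown=cv2.inRange(hsv,(4,120,90),(14,255,255));green=cv2.inRange(hsv,(45,100,40),(85,255,255))
def show(n,mask,box,z):
    c=blob(mask,box);b=cv2.boxPoints(cv2.minAreaRect(c.astype(np.float32)))
    print(n,cv2.contourArea(c),[np.round(ray(m,p,z)[:2]).tolist() for p in b],'ctr',np.round(ray(m,b.mean(0),z)[:2],1))
show('bar',white,(335,215,450,260),25)
show('blockE',gold,(430,255,452,292),30)
show('rail',gold,(450,260,511,310),14)
show('blockO',gold,(572,285,595,320),20)
show('toe',brown,(335,325,420,365),26)
show('float',green,(440,320,500,375),42)
show('pot',brown,(260,270,320,330),65)
show('plate',white,(556,268,575,320),84)
show('deck',white,(508,265,572,320),38)
show('sqblade',white,(520,330,560,405),16)
show('wick',white,(480,215,520,255),30)
big=im[120:270,150:400,::-1];cv2.imwrite('pics/crop.png',cv2.resize(big,None,fx=3.2,fy=3.2,interpolation=cv2.INTER_CUBIC))
E
```

```text
bar 387.5 [[684.0, 191.0], [708.0, 186.0], [663.0, 9.0], [640.0, 15.0]] ctr [673.7  99.9]
blockE 92.0 [[626.0, 17.0], [625.0, -7.0], [581.0, -5.0], [581.0, 18.0]] ctr [603.2   5.7]
rail 372.0 [[586.0, -0.0], [617.0, -8.0], [586.0, -125.0], [555.0, -116.0]] ctr [586.  -62.4]
blockO 73.5 [[561.0, -232.0], [560.0, -252.0], [519.0, -248.0], [520.0, -228.0]] ctr [ 540. -240.]
toe 423.5 [[463.0, 185.0], [498.0, 181.0], [484.0, 72.0], [449.0, 77.0]] ctr [473.3 128.8]
float 546.0 [[500.0, -1.0], [499.0, -74.0], [426.0, -70.0], [427.0, 2.0]] ctr [462.8 -36. ]
pot 593.5 [[594.0, 327.0], [592.0, 248.0], [515.0, 247.0], [517.0, 325.0]] ctr [554.1 286.7]
plate 149.5 [[588.0, -185.0], [588.0, -209.0], [518.0, -204.0], [518.0, -180.0]] ctr [ 552.7 -194.5]
deck 807.0 [[535.0, -110.0], [619.0, -131.0], [597.0, -225.0], [514.0, -203.0]] ctr [ 565.8 -167.3]
sqblade 302.0 [[479.0, -143.0], [484.0, -168.0], [371.0, -181.0], [367.0, -157.0]] ctr [ 424.7 -162.3]
wick 244.0 [[703.0, -75.0], [702.0, -125.0], [644.0, -121.0], [645.0, -72.0]] ctr [673.7 -98. ]
```

View pics/crop.png

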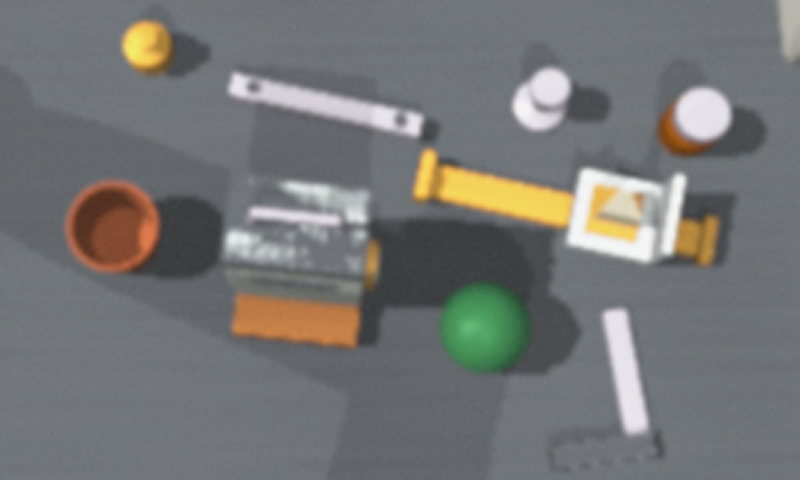

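The bar, rail and box are all clear: the bar runs from (230,85) to (425,125) in the crop, and the toe spans (232,293) to (358,345). The seat is near (630,111) with yaw about -0.25. The box sits about 104 mm short, 15 mm aside and 0.12 rad askew. Next I work out the approach behind the toe.

```bash
cat >> h.py <<'E'
from scipy.spatial.transform import Rotation as Ro
YAW=-0.25; S=np.array([630.,110.9])
X=np.array([np.cos(YAW),np.sin(YAW)]);Y=np.array([-X[1],X[0]])
def w(x,y): return S+x*X+y*Y
def seat(p): d=np.array(p)[:2]-S; return np.round([d@X,d@Y],1)
def rot(yaw,tilt,):  # tool x = -push dir, y = left, z down; tilt deg leans the body back
    f=np.array([np.cos(yaw),np.sin(yaw),0]);l=np.array([-f[1],f[0],0])
    return np.c_[-f,l,[0,0,-1]]@Ro.from_euler('y',-tilt,degrees=True).as_matrix()
def row(p,R,p0=None,R0=None):
    o=r.get_obs(); p0=np.array(o['tcp_pos']) if p0 is None else np.array(p0);R0=np.array(o['tcp_rot']) if R0 is None else np.array(R0)
    return np.round(np.r_[R0.T@(np.array(p)-p0),Ro.from_matrix(R0.T@R).as_rotvec(degrees=True)],1).tolist()
E
python3 - <<'E'
from h import *
A=np.r_[405,137,231];R=rot(-.127,8)
print(row(A,R))
print(row(np.r_[405,137,6],R,A,R))
for n,uv,z in(('toe',(380,343),26),('float',(470,347),42),('pot',(290,298),65),('jar',(575,250),45)):
    print(n,seat(ray(r.camera_model('top'),np.array(uv)/1.5625,z)))
E
```

```text
[-346.7, -299.7, 0.1, -0.7, -8.0, -9.8]
[31.3, 0.0, 222.8, 0.0, 0.0, 0.0]
toe [-154.4  -23.7]
float [-126.  -183.2]
pot [-117.2  149.8]
jar [  93.4 -334.1]
```

Request:
arm_command --moves '[[[-45,-38,0,0,-1,-1,0.6],[-90,-77,0,0,-2,-2.5,0.6],[-135,-116,0,0,-3,-4,0.6],[-180,-155,0,0,-4,-5,0.6],[-225,-194,0,0,-5,-6.5,0.6],[-270,-233,0,-0.5,-6,-8,0.6],[-310,-268,0,-0.7,-7,-9,0.6],[-347,-300,0,-0.7,-8,-9.8,0.6],[-347,-300,0,-0.7,-8,-9.8,0.6],[-347,-300,0,-0.7,-8,-9.8,0.6]]]'

```text
time: 1.4
tcp_pos: [405.0, 136.8, 231.1]
tcp_rot: [[-0.982, 0.128, 0.138], [0.127, 0.992, -0.017], [-0.139, 0.0, -0.99]]
force: [0.7, 0.8, -0.7]
width: 51.7
gripper_force: 0.0
```

Request:
arm_command --moves '[[[7,0,50,0,0,0,0.6],[14,0,100,0,0,0,0.6],[21,0,150,0,0,0,0.6],[27,0,190,0,0,0,0.6],[30,0,213,0,0,0,0.6],[30,0,213,0,0,0,0.6],[30,0,213,0,0,0,0.6]]]'

```text
time: 2.28
tcp_pos: [405.5, 137.8, 17.3]
tcp_rot: [[-0.982, 0.126, 0.139], [0.125, 0.992, -0.017], [-0.14, 0.001, -0.99]]
force: [-0.2, 0.2, 0.6]
width: 51.7
gripper_force: 0.0
```

Run:
```python
from h import *
o=r.get_obs();print(o['time'],o['tcp_pos'],seat(o['tcp_pos']),o['force'],o['width'],np.round(o['tcp_rot'],3).tolist())
a=r.camera('side')[100:330,140:360,::-1]
b=r.camera('top')[120:280,130:350,::-1]
cv2.imwrite('pics/s1.png',cv2.resize(np.vstack([a,b]),None,fx=1.53,fy=1.53))
```

```text
2.275 [405.52975617 137.7553551   17.34172378] [-224.1  -29.5] [-0.18247362  0.23999211  0.63513118] 51.68401980952733 [[-0.982, 0.126, 0.139], [0.125, 0.992, -0.017], [-0.14, 0.001, -0.99]]
```

View pics/s1.png

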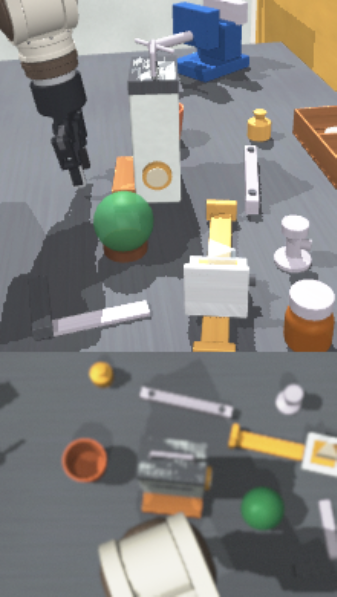

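The fingers stand upright behind the toe, with the body leaning back from the case. In the side view the fingers are at (75,165) and the toe at (123,175). I lower and approach until contact.

Request:
arm_command --moves '[[[1,0,5,0,0,0,0.6],[1,0,10,0,0,0,0.6],[-11,0,11.7,0,0,0,0.6],[-21,0,13,0,0,0,0.6],[-27,0,13.8,0,0,0,0.6],[-31,0,14.4,0,0,0,0.6],[-34,0,14.8,0,0,0,0.6],[-34,0,14.8,0,0,0,0.6]]]'

```text
time: 3.38
tcp_pos: [440.7, 132.3, 6.3]
tcp_rot: [[-0.982, 0.127, 0.138], [0.126, 0.992, -0.018], [-0.139, 0.0, -0.99]]
force: [0.6, 0.3, -0.1]
width: 51.4
gripper_force: 0.0
```

Request:
arm_command --moves '[[[-2,0,0.3,0,0,0,0.6],[-4,0,0.6,0,0,0,0.6],[-6,0,0.8,0,0,0,0.6],[-6,0,0.8,0,0,0,0.6]]]'

```text
time: 3.88
tcp_pos: [446.5, 131.5, 6.3]
tcp_rot: [[-0.982, 0.127, 0.138], [0.126, 0.992, -0.017], [-0.139, 0.0, -0.99]]
force: [-2.5, -0.1, 1.5]
width: 51.6
gripper_force: 1.2
```

Request:
arm_command --moves '[[[-3,0.3,0.4,0.05,0,0.4,0.6],[-8,0.8,1.1,0.1,0,0.8,0.6],[-13,1.3,1.8,0.15,0,1.2,0.6],[-18,1.8,2.5,0.2,0,1.6,0.6],[-23,2.3,3.2,0.3,0,2,0.6],[-28,2.8,3.9,0.35,0,2.4,0.6],[-33,3.3,4.6,0.4,0,2.8,0.6],[-38,3.8,5.3,0.45,0,3.2,0.6],[-43,4.3,6,0.5,0,3.6,0.6],[-48,4.8,6.7,0.55,0,4,0.6],[-52,5.2,7.3,0.6,0,4.3,0.6],[-52,5.2,7.3,0.6,0,4.3,0.6]]]'

```text
time: 5.38
tcp_pos: [499.4, 130.0, 6.2]
tcp_rot: [[-0.97, 0.202, 0.136], [0.2, 0.979, -0.028], [-0.139, 0.0, -0.99]]
force: [-2.3, 0.7, 0.2]
width: 51.3
gripper_force: 1.0
```

Run:
```python
from h import *
o=r.get_obs();print(seat(o['tcp_pos']),np.arctan2(-o['tcp_rot'][0][1],o['tcp_rot'][1][1]))
a=r.camera('side')[100:330,140:360,::-1]
b=r.camera('top')[120:280,130:350,::-1]
cv2.imwrite('pics/s2.png',cv2.resize(np.hstack([a,np.vstack([b,np.zeros((70,220,3),np.uint8)])]),None,fx=1.8,fy=1.8))
```

```text
[-131.3  -13.8] -0.203322699962961
```

View pics/s2.png

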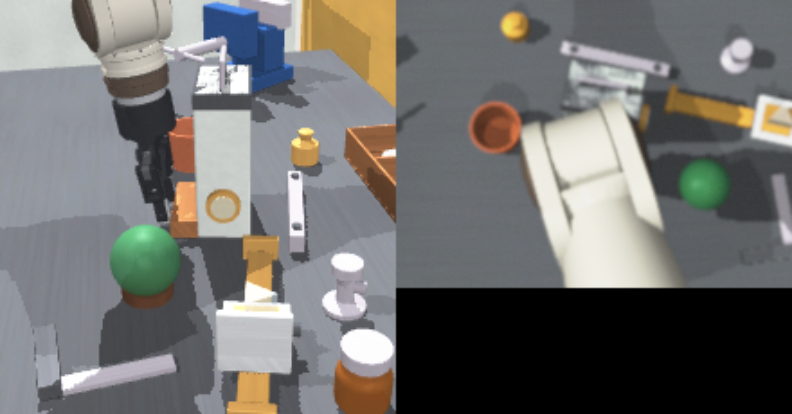

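The box is sliding upright and turning with the gripper, and its toe is in contact at (180,215) in the left panel. I continue to just short of the bar.

Request:
arm_command --moves '[[[-4,0.8,0.6,0,0,0.3,0.6],[-9,1.7,1.3,0.1,0,0.7,0.6],[-14,2.6,2,0.15,0,1.1,0.6],[-19,3.5,2.7,0.2,0,1.5,0.6],[-24,4.4,3.4,0.3,0,1.9,0.6],[-29,5.3,4.1,0.35,0,2.3,0.6],[-34,6.3,4.8,0.4,0,2.7,0.6],[-38,7,5.3,0.4,0,2.7,0.6],[-41,7.6,5.8,0.4,0,2.7,0.6],[-43,8,6,0.4,0,2.7,0.6],[-43,8,6,0.4,0,2.7,0.6]]]'

```text
time: 6.85
tcp_pos: [543.9, 129.0, 6.4]
tcp_rot: [[-0.959, 0.248, 0.136], [0.246, 0.969, -0.035], [-0.14, 0.0, -0.99]]
force: [-1.6, 0.4, -1.1]
width: 51.7
gripper_force: 0.8
```

Request:
arm_command --moves '[[[-2,0,0.3,0,0,0,0.6],[-3,0,0.4,0,0,0,0.6],[-4,0,0.6,0,0,0,0.6],[-4,0,0.6,0,0,0,0.6]]]'

```text
time: 7.35
tcp_pos: [547.6, 128.1, 6.4]
tcp_rot: [[-0.959, 0.248, 0.135], [0.246, 0.969, -0.035], [-0.14, 0.0, -0.99]]
force: [-2.7, 1.1, -1.1]
width: 51.4
gripper_force: 1.4
```

Run:
```python
from h import *
o=r.get_obs();print(seat(o['tcp_pos']),np.arctan2(-o['tcp_rot'][0][1],o['tcp_rot'][1][1]),o['moment'])
```

```text
[-84.1  -3.7] -0.25082336950131023 [0.27067061 0.76110554 0.01686759]
```

Request:
arm_command --moves '[[[-1,0,0.1,0,0,0,0.6],[-2,0,0.3,0,0,0,0.6],[-2,0,0.3,0,0,0,0.6]]]'

```text
time: 7.72
tcp_pos: [549.6, 127.5, 6.4]
tcp_rot: [[-0.959, 0.248, 0.135], [0.246, 0.969, -0.035], [-0.14, 0.0, -0.99]]
force: [-2.6, 0.9, -0.9]
width: 51.1
gripper_force: 1.4
```

Request:
arm_command --moves '[[[-1,0,0.1,0,0,0,0.6],[-2,0,0.3,0,0,0,0.6],[-2,0,0.3,0,0,0,0.6]]]'

```text
time: 8.1
tcp_pos: [551.1, 127.1, 6.3]
tcp_rot: [[-0.959, 0.248, 0.134], [0.246, 0.969, -0.034], [-0.139, -0.0, -0.99]]
force: [-6.0, 1.3, 0.9]
width: 51.3
gripper_force: 3.0
```

Request:
arm_command --moves '[[[-1,0,0.1,0,0,0,0.6],[-1,0,0.1,0,0,0,0.6],[-1,0,0.1,0,0,0,0.6]]]'

```text
time: 8.48
tcp_pos: [551.2, 127.0, 6.2]
tcp_rot: [[-0.96, 0.248, 0.133], [0.245, 0.969, -0.034], [-0.137, -0.0, -0.991]]
force: [-11.2, 1.8, 5.3]
width: 51.2
gripper_force: 5.6
```

Request:
arm_command --moves '[[[-1,0,0.1,0,0,0,0.6],[-1,0,0.1,0,0,0,0.6],[-1,0,0.1,0,0,0,0.6]]]'

```text
time: 8.85
tcp_pos: [551.3, 126.9, 6.2]
tcp_rot: [[-0.96, 0.247, 0.131], [0.245, 0.969, -0.034], [-0.135, -0.0, -0.991]]
force: [-16.8, 3.3, 8.7]
width: 51.1
gripper_force: 8.4
```

Run:
```python
from h import *
o=r.get_obs();print(o['force'],seat(o['tcp_pos']),np.arctan2(-o['tcp_rot'][0][1],o['tcp_rot'][1][1]))
a=r.camera('side')[100:330,180:340,::-1]
b=r.camera('top')[130:220,200:300,::-1]
cv2.imwrite('pics/s3.png',np.hstack([cv2.resize(a,(400,575),interpolation=cv2.INTER_CUBIC),cv2.resize(b,(400,575*400//640),interpolation=cv2.INTER_CUBIC) if 0 else cv2.copyMakeBorder(cv2.resize(b,(400,360),interpolation=cv2.INTER_CUBIC),0,215,0,0,cv2.BORDER_CONSTANT)]))
```

```text
[-16.82504898   3.33491504   8.70104822] [-80.2  -3.9] -0.24987560145118448
```

View pics/s3.png

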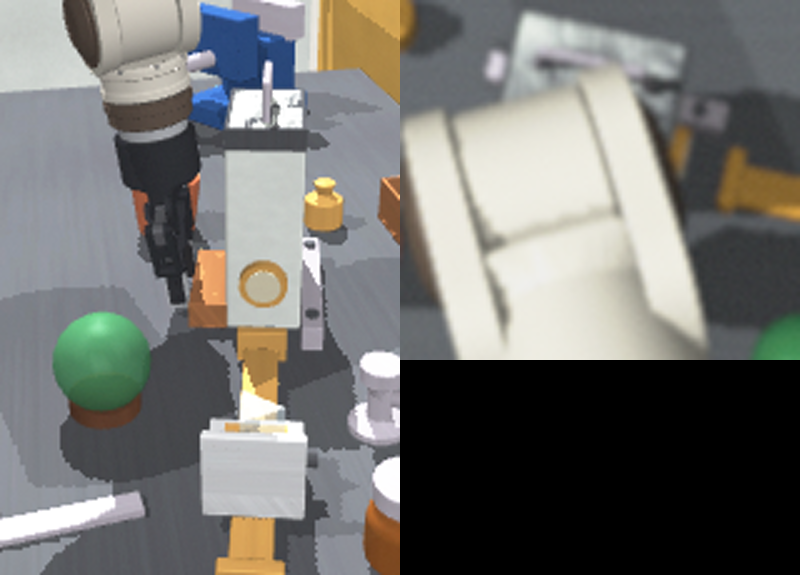

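The force has risen to 17 N with no more travel. The far face is against the bar, which shows on both sides of the box (at (495,65) and (705,112)). I back off, rise and plan the carriage push.

Request:
arm_command --moves '[[[10,0,-1.4,0,0,0,0.6],[25,0,-3.5,0,0,0,0.6],[45,0,-6.3,0,0,0,0.6],[60,0,-8.4,0,0,0,0.6],[54,0,-58,0,0,0,0.3],[47,0,-108,0,0,0,0.0],[40,0,-158,0,0,0,0.0],[34,0,-200,0,0,0,0.0],[34,0,-200,0,0,0,0.0],[34,0,-200,0,0,0,0.0]]]'

```text
time: 10.2
tcp_pos: [493.4, 141.9, 199.1]
tcp_rot: [[-0.959, 0.248, 0.135], [0.246, 0.969, -0.035], [-0.139, -0.0, -0.99]]
force: [0.3, -1.1, -1.2]
width: -0.0
gripper_force: 0.0
```

Run:
```python
from h import *
o=r.get_obs();print(o['time'],np.round(o['joints'],2),o['force'],seat(o['tcp_pos']),o['tcp_pos'])
im=r.camera('top');m=r.camera_model('top');hsv=cv2.cvtColor(im,cv2.COLOR_RGB2HSV)
white=cv2.inRange(hsv,(0,0,140),(180,60,255))
c=blob(white,(556,268,575,320))[:,0].astype(float)
print('plate top pts',[seat(ray(m,p,84)).tolist() for p in c][::4])
R=rot(YAW+np.pi/2,8);A=np.r_[w(0,-385),200]
print(row(A,R)); print(row(np.r_[w(0,-385),52],R,A,R))
cv2.imwrite('pics/s4.png',cv2.resize(im[110:230,200:400,::-1],(800,480),interpolation=cv2.INTER_CUBIC))
```

```text
10.2 [ 0.32 -0.13 -0.11  1.48 -0.08  0.57] [ 0.33141499 -1.11093111 -1.16661025] [-140.    -3.8] [493.3918995  141.88525106 199.1405713 ]
plate top pts [[36.2, -312.9], [23.2, -306.9], [21.3, -298.9], [10.2, -300.9], [-0.2, -305.5], [-11.2, -307.5], [-22.7, -306.8], [-33.6, -308.8], [-31.8, -316.7], [-25.1, -321.0], [-13.5, -321.7], [-1.9, -322.4], [9.1, -320.5], [20.8, -321.2], [32.5, -321.9]]
[-139.4, -380.9, 18.3, -12.5, -0.1, -89.2]
[20.6, 0.0, 146.6, 0.0, 0.0, 0.0]
```

View pics/s4.png

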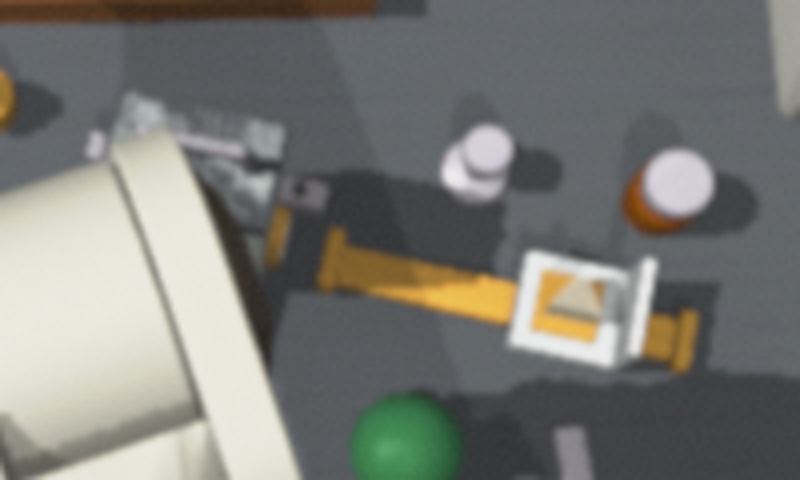

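The plate's outer face sits at seat y ≈ -321, seen at (650,305). The prism is at (578,298) and the box holds at the bar. I fly behind the plate with shut fingers turned a quarter turn.

Request:
arm_command --moves '[[[-10,-38,1,-1.2,0,-8.9,0],[-20,-76,3,-2.5,0,-17.8,0],[-33,-114,5,-3.7,0,-26.8,0],[-47,-152,7,-5,0,-35.7,0],[-61,-190,9,-6.2,0,-44.6,0],[-75,-228,11,-7.5,0,-53.5,0],[-90,-266,13,-8.7,0,-62.4,0],[-105,-304,15,-10,0,-71.4,0],[-121,-343,17,-11.2,-0.1,-80.3,0],[-139.4,-381,18.3,-12.5,-0.1,-89.2,0],[-139.4,-381,18.3,-12.5,-0.1,-89.2,0],[-139.4,-381,18.3,-12.5,-0.1,-89.2,0]]]'

```text
time: 11.75
tcp_pos: [534.9, -261.7, 199.8]
tcp_rot: [[-0.246, -0.969, 0.035], [-0.959, 0.249, 0.136], [-0.141, 0.0, -0.99]]
force: [-0.5, 0.3, 0.6]
width: -0.0
gripper_force: 0.0
```

Request:
arm_command --moves '[[[7,0,50,0,0,0,0],[14,0,100,0,0,0,0],[19,0,135,0,0,0,0],[20.6,0,146.6,0,0,0,0],[20.6,0,146.6,0,0,0,0],[20.6,0,146.6,0,0,0,0]]]'

```text
time: 12.5
tcp_pos: [536.5, -262.3, 55.1]
tcp_rot: [[-0.244, -0.969, 0.039], [-0.96, 0.247, 0.134], [-0.139, -0.005, -0.99]]
force: [0.4, -0.6, 0.2]
width: -0.1
gripper_force: 0.0
```

Run:
```python
from h import *
o=r.get_obs();print(o['time'],o['force'],seat(o['tcp_pos']),o['tcp_pos'])
R=rot(YAW+np.pi/2,8)
print(row(np.r_[w(0,-340),52],R))
a=r.camera('side')
cv2.imwrite('pics/s5.png',cv2.resize(a[140:370,160:400,::-1],(626,600),interpolation=cv2.INTER_CUBIC))
```

```text
12.5 [ 0.36924072 -0.64364196  0.2477503 ] [   1.7 -384.7] [ 536.46437419 -262.28432791   55.06647328]
[-43.9, 1.7, 9.3, -0.3, 0.0, 0.1]
```

View pics/s5.png

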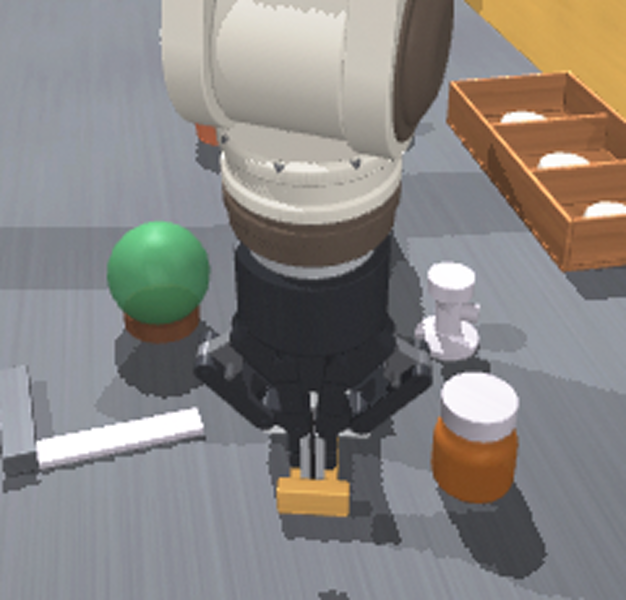

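The shut fingers stand just behind the plate over the outer block, with the tips near (318,470). They are clear of the jar and the wick holder. I approach and push.

Request:
arm_command --moves '[[[-10,1,3,0,0,0,0],[-22,1.7,6,0,0,0,0],[-34,1.7,8,0,0,0,0],[-42,1.7,9,0,0,0,0],[-46,1.7,9.6,0,0,0,0],[-49,1.7,10,0,0,0,0],[-52,1.7,10.4,0,0,0,0],[-55,1.7,10.8,0,0,0,0],[-55,1.7,10.8,0,0,0,0]]]'

```text
time: 13.68
tcp_pos: [547.8, -207.5, 50.0]
tcp_rot: [[-0.244, -0.969, 0.036], [-0.96, 0.247, 0.135], [-0.14, -0.002, -0.99]]
force: [-0.1, -0.3, 0.2]
width: -0.3
gripper_force: 0.3
```

Request:
arm_command --moves '[[[-3,0,0.4,0,0,0,0],[-7,0,1,0,0,0,0],[-12,0,1.7,0,0,0,0],[-17,0,2.4,0,0,0,0],[-22,0,3.1,0,0,0,0],[-27,0,3.8,0,0,0,0],[-32,0,4.5,0,0,0,0],[-37,0,5.2,0,0,0,0],[-42,0,5.9,0,0,0,0],[-47,0,6.6,0,0,0,0],[-50,0,7,0,0,0,0],[-50,0,7,0,0,0,0]]]'

```text
time: 15.18
tcp_pos: [560.5, -158.0, 50.1]
tcp_rot: [[-0.244, -0.969, 0.037], [-0.96, 0.247, 0.136], [-0.141, -0.002, -0.99]]
force: [0.7, 0.1, -0.1]
width: -0.3
gripper_force: 0.0
```

Run:
```python
from h import *
o=r.get_obs();print(o['time'],o['force'],seat(o['tcp_pos']),o['tcp_pos'])
```

```text
15.175 [ 0.72376317  0.09138563 -0.13192318] [  -0.8 -277.8] [ 560.46284947 -158.03148978   50.13501807]
```

Request:
arm_command --moves '[[[-3,0,0.4,0,0,0,0],[-7,0,1,0,0,0,0],[-12,0,1.7,0,0,0,0],[-17,0,2.4,0,0,0,0],[-22,0,3.1,0,0,0,0],[-27,0,3.8,0,0,0,0],[-32,0,4.5,0,0,0,0],[-37,0,5.2,0,0,0,0],[-42,0,5.9,0,0,0,0],[-47,0,6.6,0,0,0,0],[-51,0,7.1,0,0,0,0],[-55,0,7.7,0,0,0,0]]]'

```text
time: 16.68
tcp_pos: [574.0, -104.5, 50.1]
tcp_rot: [[-0.244, -0.969, 0.036], [-0.96, 0.247, 0.135], [-0.14, -0.002, -0.99]]
force: [-1.7, -2.3, 1.5]
width: 0.1
gripper_force: 1.4
```

Request:
arm_command --moves '[[[-2,0,0.3,0,0,0,0],[-4,0,0.6,0,0,0,0],[-6,0,0.8,0,0,0,0],[-7,0,1,0,0,0,0]]]'

```text
time: 17.18
tcp_pos: [575.7, -97.7, 50.1]
tcp_rot: [[-0.244, -0.969, 0.036], [-0.96, 0.247, 0.135], [-0.14, -0.002, -0.99]]
force: [-1.8, -2.1, 1.1]
width: 0.1
gripper_force: 1.3
```

Run:
```python
from h import *
o=r.get_obs();print(o['time'],o['force'],seat(o['tcp_pos']),o['tcp_pos'])
a=r.camera('side');b=r.camera('top')
cv2.imwrite('pics/s6.png',np.hstack([cv2.resize(a[140:340,180:360,::-1],(396,440)),cv2.resize(b[120:230,200:300,::-1],(400,440))]))
```

```text
17.175 [-1.83254166 -2.06495161  1.1395454 ] [  -1.  -215.6] [575.7201515  -97.73382816  50.12323166]
```

View pics/s6.png

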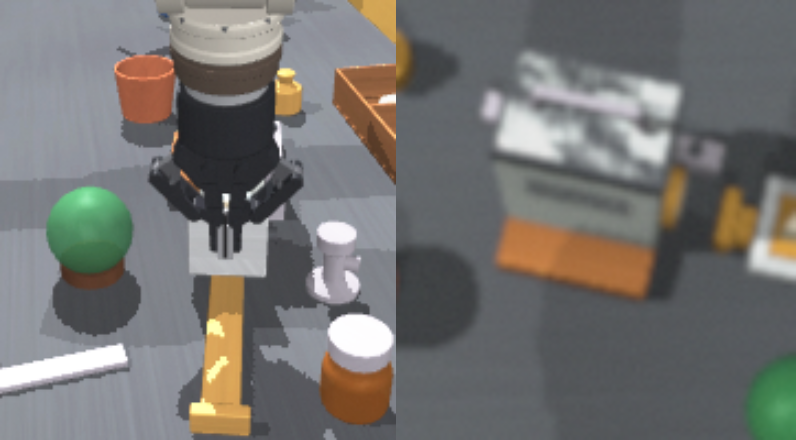

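The fingers are on the plate, and the carriage deck is a few millimetres from the end block (at (735,220) in the right panel). The box is parallel to the bar. I finish slowly.

Request:
arm_command --moves '[[[-1.5,0,0.2,0,0,0,0],[-3,0,0.4,0,0,0,0],[-4.5,0,0.6,0,0,0,0],[-6,0,0.8,0,0,0,0]]]'

```text
time: 17.77
tcp_pos: [577.2, -91.9, 50.1]
tcp_rot: [[-0.244, -0.969, 0.036], [-0.96, 0.247, 0.135], [-0.14, -0.002, -0.99]]
force: [-1.9, -1.8, 0.3]
width: 0.1
gripper_force: 1.3
```

Request:
arm_command --moves '[[[-1,0,0.1,0,0,0,0],[-2,0,0.3,0,0,0,0]]]'

```text
time: 18.02
tcp_pos: [577.7, -89.9, 50.1]
tcp_rot: [[-0.244, -0.969, 0.036], [-0.96, 0.247, 0.135], [-0.14, -0.002, -0.99]]
force: [-3.0, -2.8, 0.6]
width: 0.2
gripper_force: 1.3
```

Request:
arm_command --moves '[[[-1,0,0.1,0,0,0,0],[-2,0,0.3,0,0,0,0]]]'

```text
time: 18.27
tcp_pos: [578.2, -88.0, 50.1]
tcp_rot: [[-0.244, -0.969, 0.036], [-0.96, 0.247, 0.135], [-0.14, -0.002, -0.99]]
force: [-2.3, -1.3, 1.0]
width: -0.3
gripper_force: 1.3
```

Request:
arm_command --moves '[[[-1,0,0.1,0,0,0,0],[-2,0,0.3,0,0,0,0],[-2,0,0.3,0,0,0,0]]]'

```text
time: 18.65
tcp_pos: [578.8, -86.0, 50.1]
tcp_rot: [[-0.244, -0.969, 0.036], [-0.96, 0.247, 0.135], [-0.14, -0.002, -0.99]]
force: [-1.7, -2.4, 1.3]
width: 0.0
gripper_force: 0.8
```

Request:
arm_command --moves '[[[-1,0,0.1,0,0,0,0],[-2,0,0.3,0,0,0,0],[-2,0,0.3,0,0,0,0]]]'

```text
time: 19.02
tcp_pos: [579.3, -84.0, 50.1]
tcp_rot: [[-0.244, -0.969, 0.036], [-0.96, 0.247, 0.135], [-0.14, -0.002, -0.99]]
force: [-2.3, -2.0, 0.6]
width: 0.0
gripper_force: 0.9
```

Request:
arm_command --moves '[[[-1,0,0.1,0,0,0,0],[-2,0,0.3,0,0,0,0],[-2,0,0.3,0,0,0,0]]]'

```text
time: 19.4
tcp_pos: [579.8, -82.1, 50.1]
tcp_rot: [[-0.244, -0.969, 0.036], [-0.96, 0.247, 0.135], [-0.14, -0.002, -0.99]]
force: [-2.3, -1.9, 0.5]
width: 0.1
gripper_force: 1.1
```

Request:
arm_command --moves '[[[-1,0,0.1,0,0,0,0],[-2,0,0.3,0,0,0,0],[-2,0,0.3,0,0,0,0]]]'

```text
time: 19.77
tcp_pos: [579.8, -81.8, 50.1]
tcp_rot: [[-0.246, -0.969, 0.036], [-0.96, 0.248, 0.132], [-0.137, -0.002, -0.991]]
force: [-3.4, -10.1, 1.0]
width: -0.2
gripper_force: 5.9
```

Run:
```python
from h import *
o=r.get_obs();print(o['time'],o['force'],seat(o['tcp_pos']),o['tcp_pos'])
b=r.camera('top')
cv2.imwrite('pics/s7.png',cv2.resize(b[120:230,210:350,::-1],(760,597),interpolation=cv2.INTER_CUBIC))
```

```text
19.775 [ -3.44694573 -10.10292758   1.04928709] [  -1.  -199.2] [579.80491347 -81.83964189  50.13328035]
```

View pics/s7.png

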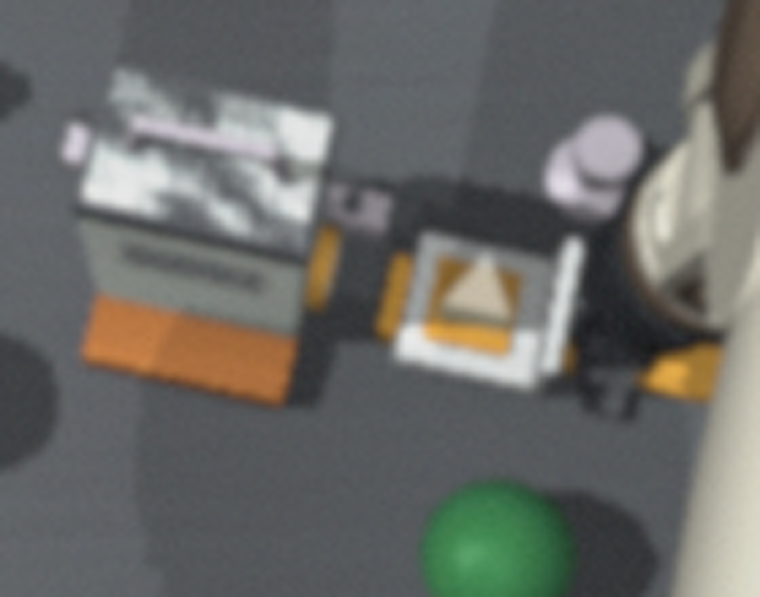

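The carriage stopped hard at the end block (force 10 N); its deck meets the block near (400,295). I back off, rise, and check by numbers.

Request:
arm_command --moves '[[[8,0,-1.1,0,0,0,0],[25,0,-3.5,0,0,0,0],[50,0,-7,0,0,0,0],[65,0,-9,0,0,0,0],[60,0,-50,0,0,0,0],[53,0,-100,0,0,0,0],[47,0,-145,0,0,0,0],[47,0,-145,0,0,0,0],[47,0,-145,0,0,0,0]]]'

```text
time: 20.95
tcp_pos: [563.4, -145.1, 186.4]
tcp_rot: [[-0.245, -0.969, 0.036], [-0.959, 0.247, 0.135], [-0.14, -0.001, -0.99]]
force: [-0.3, 0.5, -0.9]
width: -0.1
gripper_force: 0.0
```

Run:
```python
from h import *
o=r.get_obs();print(o['time'],o['force'],o['tcp_pos'])
im=r.camera('top');m=r.camera_model('top');hsv=cv2.cvtColor(im,cv2.COLOR_RGB2HSV)
def q(n,mask,box,z):
    rc=cv2.minAreaRect(blob(mask,box).astype(np.float32));b=cv2.boxPoints(rc)
    print(n,[seat(ray(m,p,z)).tolist() for p in b],seat(ray(m,b.mean(0),z)))
brown=cv2.inRange(hsv,(4,120,60),(14,255,255));green=cv2.inRange(hsv,(45,100,40),(85,255,255));white=cv2.inRange(hsv,(0,0,110),(180,60,255))
def bx(x0,y0,x1,y1): # s7 px -> 800x600 px
    k=140/760; return [v*1.5625 for v in(210+x0*k,120+y0*k,210+x1*k,120+y1*k)]
q('toe',brown,bx(60,280,320,430),26);q('float',green,(440,320,500,375),42);q('pot',brown,(260,270,320,330),65)
q('wick',white,(480,215,520,255),30);q('sq',cv2.inRange(hsv,(0,0,130),(180,60,255)),(520,330,560,405),16)
print('plate',[seat(ray(m,p,84)).tolist() for p in blob(white,bx(550,220,600,390))[:,0].astype(float)][::4])
```

```text
20.95 [-0.2797097   0.52831065 -0.85487035] [ 563.385716   -145.14949204  186.44930792]
toe [[-71.9, 51.0], [-35.8, 51.8], [-35.9, -58.0], [-71.8, -58.2]] [-53.9  -3.5]
float [[-152.7, -139.8], [-81.2, -157.6], [-99.0, -230.2], [-169.9, -211.6]] [-125.9 -184.9]
pot [[-88.7, 200.2], [-70.6, 123.4], [-144.9, 103.7], [-162.8, 179.4]] [-117.   151.6]
wick [[69.8, -165.7], [127.4, -167.5], [126.0, -215.9], [68.6, -213.6]] [  97.8 -190.7]
sq [[-83.0, -283.3], [-72.9, -306.2], [-178.7, -347.1], [-188.6, -324.6]] [-131.3 -315.5]
plate [[34.6, -181.5], [22.1, -178.4], [10.3, -178.0], [-0.8, -180.3], [-11.8, -182.5], [-22.9, -184.8], [-33.8, -187.0], [-24.4, -190.7], [-12.7, -191.1], [-1.0, -191.5], [10.1, -189.3], [21.9, -189.7], [33.7, -190.2]]
```

```bash
python3 -c "
from station import r
print(r.job_done())"
```

```text
the job is handed in; nothing more can be done
None
```

The job is handed in at about 21 s: the lamp box stands square against the stop bar, about 3 mm off centre with the bar past both sides, the carriage was then pushed to the end block, and the pot, float and wick holder measured unmoved; the square, jar and weight were not compared afterwards.

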